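# Turn the chocolate over onto the glass board

### The arm

A 6-joint arm with a two-finger parallel gripper is mounted at the origin on a cart in front of the work surface, level with it; the furniture and walls round the work are solid. World frame = base frame: x ahead of the robot, y to its left, z up, the work surface at z = 0. Lengths are in mm, angles in rad, forces in N, time in s.
With the tool pointing down it reaches from about 350 to 950 mm from the base axis. Payload 17.4 kg.
Tool frame: the origin (TCP) lies between the finger pads; the fingertips stand 22 mm ahead of it and the grasp point (between the pads) lies 3 mm ahead of it; z points along the fingers, y is the line along which they close (so a half turn about z gives the same grasp; the last joint's range is limited). The gripper opens to 93 mm and grips with 3 to 60 N. Pads are 15 mm wide; open, the fingers measure 128 mm over their backs; the gripper's body (75 mm by 188 mm) begins 65 mm behind the grasp point.
Start: joints at [-1.208, 0.116, 1.442, -0, 1.584, -0.038], TCP at [263.346, -621.515, 205.246] pointing down, gripper open.
Joint ranges: [-2.83, 2.83], [-0.83, 2.19], [0.07, 2.5], [-1.14, 4.28], [0.01, 3], [-2.97, 2.97]. Speed limits (rad/s): [1.89, 1.89, 2.22, 3.14, 3.14, 3.14].

### API

Orientations are given as a 3x3 rotation matrix whose columns are the frame's x, y, z axes.
In Python, from plant import manip gives the robot as it stands.
- The arm moves only by the tool servo_tool, never from a script. Its argument "increments" is a list of rows, each a list of 5 numbers: the opening, from 0 (shut) to 1 (fully open), then the shift along the world's x, y, z in mm, then the turn about the world's z in degrees. A call has 1 to 12 rows; each row is the pose to reach, as a shift and turn from the pose commanded when the call began; what a row does not reach only later rows make up. A row lasts 1/8 s, in which the tool goes at most 62.5 mm and 10.7 degrees, less where a joint would pass 70% of its speed; a pose out of reach is approached as far as the arm can. A call with a gripper value outside its range is refused whole. The fingers move at their own pace and stop on an object; the grip force is fixed at half the most. Time passes only in rows, so rows that repeat a pose let the fingers close. It gives the time, the measured TCP pose, the force, the opening and the grip force at its end, in the units of the state.
- manip.get_obs(): the state, without advancing time (a new reading comes with each control period).
- manip.camera(name): name is "scene" or "top" or "wrist"; returns (picture, depth): 384x512x3 uint8, red, green, blue; 384x512 float32, mm along the optical axis (not along the pixel's ray), 0 where there is no reading.
- manip.camera_model(name): a dict with "mtx" (3x3 intrinsics, pixels), "rvec" (rotation vector, rad) and "tvec" (3), from world to camera coordinates, as OpenCV has them. Camera axes: x right, y down, z forward; pixel columns grow to the right and rows downward; lengths in mm; the calibration is good to about 2 mm. A picture is of the moment at which its call begins: read the wrist's pose just before it. camera_model takes no time and is no camera call; for the wrist camera it gives the pose at the moment of the call.
- manip.hand_in(): hands the job in; it is judged then, once.
The state is a dict: "clock": time; "qpos": joint angles; "qvel": joint speeds; "effort": joint torques, N m; "position": TCP position; "tcp_rot": TCP orientation; "wrist_force": force on the tool from outside, world axes, zero at the start; "moment": the same for the moment, N m; "width": finger opening in mm; "grasp_force": force on a finger pad.
Only numpy, scipy, OpenCV 4.12 (cv2) and the standard library are available. Lean on these libraries where they do the work, as an engineer would, in place of code of your own. Each camera call takes 0.05 s, during which the arm holds its last target. There are 200 camera calls.

### The job

A slab of cooking chocolate lies squares down on the worktop, just left of the black glass board. Using only your fingertips, gently push it against the left edge of the board until it tips up on its side, and tip it on over that edge so that it drops onto the glass squares up; then push it in until the whole slab lies on the glass. Do not squeeze it hard or pick it up (warm fingers melt and mark it), and leave the mug, the jam jar and the wooden spoon where they stand.

Things in the scene. Friction and masses are not known exactly. Their poses are not given: they have to be found in the camera images.
- chocolate: loose slab of brown chocolate, 88 x 116 x 13 mm, 0.10 to 0.20 kg. Origin at its centre; x along the 88 mm side (at first pointing roughly left), y along the 116 mm side, z out of the smooth back (up at first, down once turned over). The 3 x 4 squares on the other face stand 6 mm proud inside a flat border 8 mm wide: squares down, that border is a rim 7 mm thick, 6 mm above the worktop.
- corner_a (a point): corner of the slab's outline, half-way through its thickness, at x = +44, y = +58 mm of the slab
- corner_b (a point): the same at x = +44, y = -58 mm of the slab
- corner_c (a point): the same at x = -44, y = -58 mm of the slab
- corner_d (a point): the same at x = -44, y = +58 mm of the slab
- glass_board: flat black glass board on the worktop; it does not shift. Origin on the worktop below its centre; x points left (roughly world +y), y roughly towards the robot. Edges at x = +138 and -138 mm, y = +182 and -182 mm. The glass lies 4 to 9 mm above the worktop on four small pads set 28 mm in. Its left edge is the one at x = +138 mm.
- mug: blue and white mug, 78 mm across without its handle, 92 mm tall, behind the slab; origin under it; stays where it is. Left of it, from world y = 0.33 m on and beyond x = 0.45 m, a dish rack with a tall plate stands on the drainer, fixed, up to about 0.3 m high
- jam_jar: jam jar, 68 mm across, 84 mm tall, on the right part of the glass board; origin under it; stays where it is
- wooden_spoon: wooden spoon, 297 mm long, 50 mm wide, 16 mm high, lying on the glass board along its far end; origin under its middle; stays where it is

How it is judged (in metres and radians):
On the way, in this order (a step that is already met when the one before it is completed fails the run):
1. the slab is tipped up on its side at the left edge of the glass board (angle between chocolate's own z axis and vertical between 1.1 and 2 rad and x of chocolate in the frame of glass_board between 0.08 and 0.2 m), for 0.05 s.
2. it has gone over and lies squares up on the glass (angle between chocolate's own z axis and vertical above 2.9 rad and x of chocolate in the frame of glass_board below 0.14 m), for 0.1 s.
At the end, for the whole second after the job is handed in: the slab lies flat (within 5 degrees) and at rest on the glass, squares up, with no corner more than 3 mm outside the edges of the glass (angle between chocolate's own z axis and vertical above 3.05 rad and height (world z) of chocolate between 0.012 and 0.019 m and linear speed of chocolate below 0.01 m/s and x of corner_a in the frame of glass_board between -0.141 and 0.141 m and y of corner_a in the frame of glass_board between -0.185 and 0.185 m and x of corner_b in the frame of glass_board between -0.141 and 0.141 m and y of corner_b in the frame of glass_board between -0.185 and 0.185 m and x of corner_c in the frame of glass_board between -0.141 and 0.141 m and y of corner_c in the frame of glass_board between -0.185 and 0.185 m and x of corner_d in the frame of glass_board between -0.141 and 0.141 m and y of corner_d in the frame of glass_board between -0.185 and 0.185 m); the robot touches nothing.
It fails at once if the slab is lifted: all four corners more than 40 mm up, or its centre more than 80 mm up (height (world z) of each of corner_a, corner_b, corner_c, corner_d above 0.04 m or height (world z) of chocolate above 0.08 m).
It fails at once if the slab is squeezed hard (more than 50 N from the fingers) (contact force between the fingers and chocolate above 50 N).
It fails at once if the mug is moved more than 20 mm or tipped (distance of mug from where it was at the start of the episode above 0.02 m or angle between mug's own z axis and vertical above 0.3 rad).
It fails at once if the jam_jar is moved more than 20 mm or tipped (distance of jam_jar from where it was at the start of the episode above 0.02 m or angle between jam_jar's own z axis and vertical above 0.3 rad).
It fails at once if the wooden_spoon is moved more than 20 mm (distance of wooden_spoon from where it was at the start of the episode above 0.02 m).
It also fails if it takes over 64 s, if anything falls off the work surface, if the arm or the gripper's body presses on something with over 40 N, if the wrist force passes 120 N, or if a joint passes its speed limit or range.

## Working session

There is one attempt and no reset: what is moved stays moved. The work goes in short steps, Python scripts to look and compute and a tool call to move; the robot and the scene stay as the last step left them, time stands still between calls to the robot, and variables do not carry over. Pictures are saved under pics/ and viewed, at most 10 in all, crops included, and the job is handed in when it is done.

Besides the shell and the picture viewer there is one more tool, called after "Emit:" as a command line: name --pt "numbers of a row" for each row, then --argument value for the rest. servo_tool: Moves the arm, as the interface text tells. Its arguments: {"type":"object","properties":{"increments":{"type":"array"}},"required":["increments"]}

```bash
mkdir -p pics; cat > h.py <<'E'
import numpy as np, cv2
from plant import manip
def cam(n):
    m=manip.camera_model(n); im,d=manip.camera(n)
    K=np.array(m['mtx']);R=cv2.Rodrigues(np.array(m['rvec'],float))[0];t=np.array(m['tvec'],float).ravel()
    return im,d,K,R,t
def ray(uv,z,K,R,t):
    uv=np.atleast_2d(uv).astype(float); d=np.c_[uv,np.ones(len(uv))]@np.linalg.inv(K).T@R
    c=-R.T@t; return c+d*((z-c[2])/d[:,2])[:,None]
def cloud(d,K,R,t):
    v,u=np.indices(d.shape); p=np.stack([(u-K[0,2])/K[0,0]*d,(v-K[1,2])/K[1,1]*d,d],-1)
    return (p-t)@R
E
python3 - <<'E'
from h import *
a=cam('top');b=cam('scene')
cv2.imwrite('pics/t0.png',a[0][...,::-1]);cv2.imwrite('pics/s0.png',b[0][...,::-1])
for n,c in(('t',a),('s',b)):
    np.savez(n+'0.npz',im=c[0],d=c[1],K=c[2],R=c[3],t=c[4]); print(-c[3].T@c[4])
o=manip.get_obs();print(o['clock'],o['tcp_rot'],o['width'])
E
```

```text
[436.78905303 -44.28552375 981.04192063]
[177.68389985 578.97059442 437.01781617]
0.1 [[ 9.20763206e-01  3.90121709e-01 -4.12480324e-04]
 [ 3.90121926e-01 -9.20762635e-01  1.02564963e-03]
 [ 2.03317163e-05 -1.10529806e-03 -9.99999389e-01]] 92.8200996601283
```

View pics/t0.png

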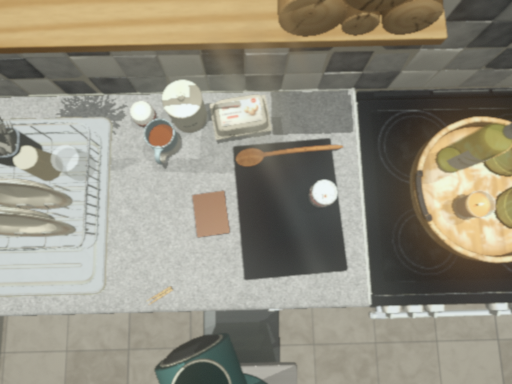

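View pics/s0.png

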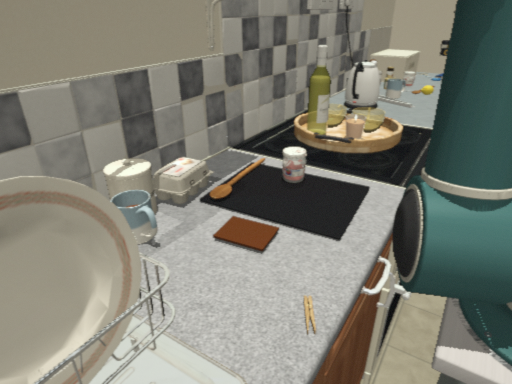

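The top view shows the slab at about (211,214) and the board's corners near (234,147), (330,139), (346,270) and (245,278). The mug is at (160,135), the jar at (323,192), and the spoon lies along the board's far end. The scene view shows the same layout, with nothing between the slab and the board.

```bash
python3 - <<'E'
from h import *
c=np.load('t0.npz');im=c['im'];K,R,t=c['K'],c['R'],c['t']
hsv=cv2.cvtColor(im,cv2.COLOR_RGB2HSV)
def big(m):
    cs,_=cv2.findContours(m.astype(np.uint8),cv2.RETR_EXTERNAL,cv2.CHAIN_APPROX_NONE);return max(cs,key=cv2.contourArea)
roi=np.zeros(im.shape[:2],bool);roi[180:250,180:233]=1
ch=big(roi&(hsv[...,1]>90)); r=cv2.minAreaRect(ch); P=ray(cv2.boxPoints(r),13,K,R,t)
print('choc',P.round(1),P.mean(0).round(1),np.linalg.norm(np.diff(P,axis=0),axis=1))
roi[:]=0;roi[130:290,225:352]=1
bd=(roi&(hsv[...,2]<70)).astype(np.uint8); 
# left edge: first dark px per row
pts=[(np.where(bd[v])[0][0]-.5,v) for v in range(172,270)]
E=ray(pts,9,K,R,t); l=cv2.fitLine(E[:,:2].astype(np.float32),cv2.DIST_HUBER,0,.01,.01).ravel();print('edge',l,'at x of slab',[(x,l[3]+(x-l[2])*l[1]/l[0]) for x in(300,380,450)])
rb=cv2.minAreaRect(big(bd));B=ray(cv2.boxPoints(rb),9,K,R,t);print('board',B.round(1))
X=cloud(c['d'],K,R,t)
for n,(u,v) in dict(choc=(211,214),glass=(260,220),table=(180,230),mugc=(160,130),mugh=(165,158),jar=(323,190),spoon=(250,157)).items():print(n,X[v,u].round(1))
print('mugray',ray([(160,134),(164,163)],92,K,R,t).round())
e=[]
for d in(l[:2],):
    q=np.array(sorted(P[:,:2].tolist(),key=lambda p:p[1])); print('slab right edge angle',np.degrees(np.arctan2(q[1,1]-q[0,1],q[1,0]-q[0,0])), 'left',np.degrees(np.arctan2(q[3,1]-q[2,1],q[3,0]-q[2,0])),'board',np.degrees(np.arctan2(l[1],l[0])),q)
E
```

```text
choc [[589.4 101.   13. ]
 [597.6  22.1  13. ]
 [529.2  14.4  13. ]
 [521.3  92.5  13. ]] [559.4  57.5  13. ] [79.33820643 68.74998344 78.44557141]
edge [ 9.7887063e-01  2.0448062e-01  5.2222784e+02 -3.7107372e+01] at x of slab [(300, np.float32(-83.529526)), (380, np.float32(-66.81798)), (450, np.float32(-52.195366))]
board [[ 619.    27.     9. ]
 [ 672.6  -89.8    9. ]
 [ 396.7 -208.4    9. ]
 [ 348.   -95.6    9. ]]
choc [538.3  54.5   9.2]
glass [519.2 -76.9   7.9]
table [498.1 139.8  -2.9]
mugc [761.4 184.4  54.6]
mugh [698.1 182.    2.5]
jar [ 583.1 -233.    92.4]
spoon [691.4 -54.   18.5]
mugray [[738. 175.  92.]
 [661. 164.  92.]]
slab right edge angle 6.364688084210848 left 7.11085295805355 board 11.799097 [[529.23040566  14.43243991]
 [597.55664375  22.05381851]
 [521.2823792   92.47432961]
 [589.38562344 100.97013765]]
```

```bash
python3 - <<'E'
from h import *
c=np.load('t0.npz');im=c['im']
hsv=cv2.cvtColor(im,cv2.COLOR_RGB2HSV)
print(hsv[214,186:236].tolist()); print(hsv[188:240:2,211].tolist());print(hsv[240,232:252].tolist(),hsv[200,330:350].tolist())
cv2.imwrite('pics/t0c.png',cv2.resize(im[120:290,140:360][...,::-1],None,fx=3.5,fy=3.5,interpolation=cv2.INTER_NEAREST))
E
```

```text
[[34, 9, 205], [30, 8, 200], [35, 8, 198], [39, 9, 201], [39, 9, 204], [39, 9, 203], [34, 9, 196], [24, 14, 185], [14, 48, 177], [13, 80, 175], [13, 90, 175], [13, 89, 174], [13, 89, 174], [14, 90, 175], [13, 87, 175], [13, 89, 175], [13, 89, 175], [13, 88, 176], [13, 88, 176], [13, 88, 176], [13, 90, 176], [13, 90, 176], [13, 89, 177], [13, 89, 177], [13, 89, 177], [13, 89, 177], [13, 91, 177], [13, 89, 178], [13, 91, 177], [13, 90, 178], [13, 90, 178], [13, 89, 178], [13, 91, 177], [13, 90, 179], [14, 89, 177], [13, 90, 178], [13, 90, 178], [13, 91, 179], [13, 90, 179], [13, 90, 179], [13, 84, 177], [13, 49, 166], [24, 14, 179], [35, 8, 196], [34, 9, 201], [34, 9, 198], [34, 9, 191], [35, 8, 189], [35, 8, 192], [35, 8, 192]]
[[34, 9, 195], [34, 9, 193], [13, 52, 177], [13, 95, 170], [13, 93, 172], [13, 92, 172], [13, 91, 173], [13, 91, 173], [13, 92, 174], [13, 89, 174], [13, 90, 175], [13, 89, 175], [13, 88, 176], [13, 89, 177], [13, 89, 177], [13, 89, 177], [13, 89, 178], [13, 87, 179], [13, 87, 179], [13, 88, 180], [13, 86, 181], [13, 85, 181], [13, 86, 181], [13, 80, 176], [30, 10, 185], [35, 8, 194]]
[[35, 8, 197], [34, 9, 197], [34, 9, 201], [38, 10, 203], [34, 9, 199], [34, 9, 196], [35, 8, 194], [34, 10, 186], [34, 12, 155], [36, 12, 109], [30, 13, 79], [30, 11, 72], [23, 14, 72], [23, 14, 72], [30, 11, 71], [23, 14, 71], [15, 15, 70], [30, 15, 70], [30, 11, 69], [30, 11, 67]] [[75, 6, 245], [70, 6, 241], [66, 5, 235], [60, 6, 222], [55, 8, 188], [50, 12, 133], [50, 8, 92], [60, 8, 96], [48, 9, 136], [40, 8, 181], [35, 8, 198], [39, 9, 196], [40, 8, 192], [43, 9, 196], [39, 9, 202], [34, 9, 205], [39, 9, 208], [39, 9, 207], [40, 7, 205], [40, 8, 200]]
```

View pics/t0c.png

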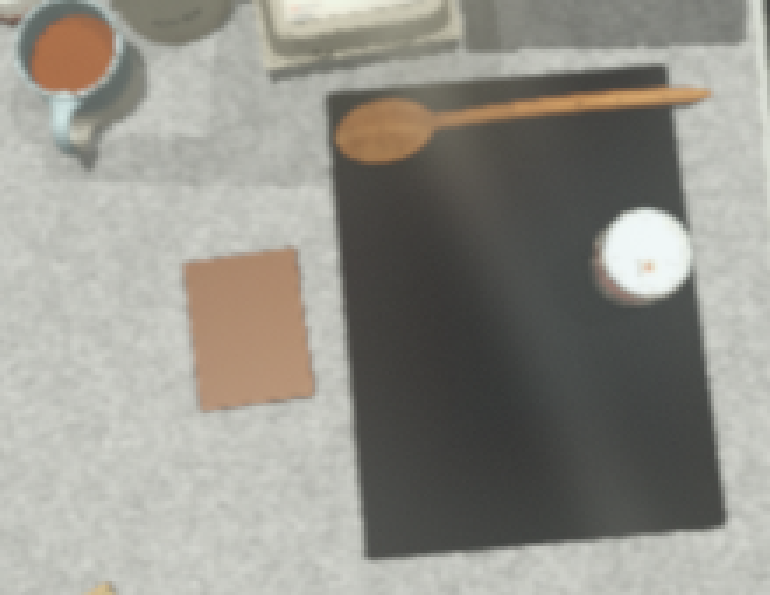

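The crop shows the slab's outline at (185–313, 247–410) and the board's left edge running from (330,95) to (366,557). The spoon's bowl at (385,130) is well beyond the slab's far end.

```bash
cat >> h.py <<'E'
def big(m):
    cs,_=cv2.findContours(m.astype(np.uint8),cv2.RETR_EXTERNAL,cv2.CHAIN_APPROX_NONE);return max(cs,key=cv2.contourArea)
def edge(pts,z,K,R,t,flip=False):
    P=ray(pts,z,K,R,t)[:,:2].astype(np.float32);vx,vy,x0,y0=cv2.fitLine(P,cv2.DIST_HUBER,0,.01,.01).ravel();s=vy/vx;return s,y0-s*x0
E
python3 - <<'E'
from h import *
c=np.load('t0.npz');im=c['im'];K,R,t=c['K'],c['R'],c['t']
h=cv2.cvtColor(im,cv2.COLOR_RGB2HSV).astype(float)
m=np.zeros(im.shape[:2],bool);m[180:250,180:233]=1
m&=h[...,1]>48; r=cv2.minAreaRect(big(m)); P=ray(cv2.boxPoints(r),13,K,R,t)
print('choc',P.round(1),P.mean(0).round(1),np.linalg.norm(np.diff(P,axis=0),axis=1))
L=edge([(np.where(m[v])[0][0]-.5,v) for v in range(196,232)],13,K,R,t)
Rr=edge([(np.where(m[v])[0][-1]+.5,v) for v in range(196,232)],13,K,R,t)
B=edge([(np.where(h[v,225:300,2]<125)[0][0]+224.5,v) for v in range(172,268)],9,K,R,t)
Br=edge([(350-np.where(h[v,350:300:-1,2]<130)[0][0]+.5,v) for v in range(215,262)],9,K,R,t)
N=ray([(300,272)],9,K,R,t)
for n,e in(('slabL',L),('slabR',Rr),('boardL',B),('boardR',Br)):print(n,np.degrees(np.arctan(e[0])).round(2),[(x,(e[1]+e[0]*x).round(1)) for x in(400,500,540,580)])
E
```

```text
choc [[591.9 107.5  13. ]
 [601.8  18.7  13. ]
 [487.5   5.   13. ]
 [478.   92.2  13. ]] [539.8  55.9  13. ] [ 89.388948   115.08541272  87.7092453 ]
slabL 5.97 [(400, np.float32(84.7)), (500, np.float32(95.1)), (540, np.float32(99.3)), (580, np.float32(103.5))]
slabR 7.25 [(400, np.float32(-6.4)), (500, np.float32(6.4)), (540, np.float32(11.5)), (580, np.float32(16.5))]
boardL 3.86 [(400, np.float32(-28.2)), (500, np.float32(-21.5)), (540, np.float32(-18.8)), (580, np.float32(-16.1))]
boardR 3.75 [(400, np.float32(-301.2)), (500, np.float32(-294.6)), (540, np.float32(-292.0)), (580, np.float32(-289.4))]
```

Emit:
servo_tool --pt "0.6 23 62 0 6" --pt "0.6 46 124 0 12" --pt "0.6 68 186 0 18" --pt "0.6 91 248 0 24" --pt "0.6 114 310 0 30" --pt "0.6 137 372 0 36" --pt "0.6 159 434 0 42" --pt "0.6 182 496 0 48" --pt "0.6 205 558 0 54" --pt "0.6 228 620 0 60" --pt "0.6 250 682 0 66" --pt "0.6 272 749 0 71"

```text
clock: 1.6
position: [520.5, 85.3, 205.2]
tcp_rot: [[-0.072, 0.997, 0.0], [0.997, 0.072, -0.0], [-0.0, 0.0, -1.0]]
wrist_force: [0.8, -1.3, 0.7]
width: 55.5
grasp_force: 0.0
```

Emit:
servo_tool --pt "0.6 0 0 0 0" --pt "0.6 0 0 -60 0" --pt "0.6 0 0 -110 0" --pt "0.6 0 0 -150 0" --pt "0.6 0 0 -170 0" --pt "0.6 0 0 -180 0" --pt "0.6 0 0 -180 0"

```text
clock: 2.48
position: [520.6, 82.9, 25.8]
tcp_rot: [[-0.069, 0.998, 0.001], [0.998, 0.069, 0.0], [0.0, 0.001, -1.0]]
wrist_force: [0.3, -0.1, 0.6]
width: 55.6
grasp_force: 0.0
```

```bash
python3 - <<'E'
from h import *
o=manip.get_obs();print(o['clock'],o['position'],np.array(o['tcp_rot']).round(3).tolist(),o['wrist_force'],o['width'])
E
```

```text
2.475 [520.60244046  82.90118973  25.82579256] [[-0.069, 0.998, 0.001], [0.998, 0.069, 0.0], [0.0, 0.001, -1.0]] [ 0.32744215 -0.10211423  0.62031528] 55.62408347897959
```

The first move fell short because the joints lagged, so I came down where the slab should be. I'll look before going on.

```bash
python3 - <<'E'
from h import *
a=cam('top');b=cam('scene')
im=np.hstack([cv2.resize(a[0][150:280,150:300],(450,390)),cv2.resize(b[0][180:310,170:290],(350,390))])
cv2.imwrite('pics/c1.png',im[...,::-1])
E
```

```text
(no output)
```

View pics/c1.png

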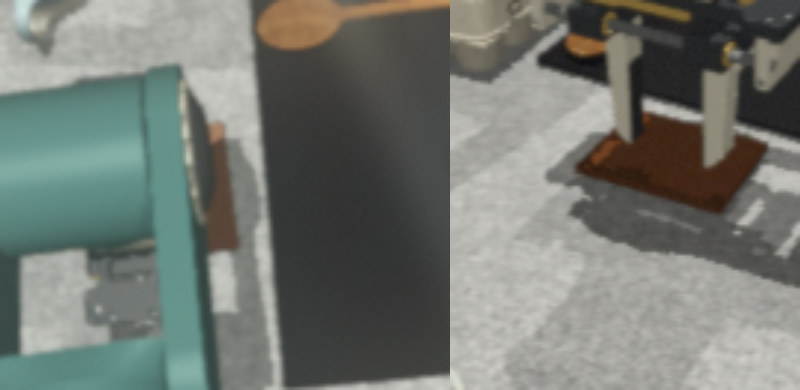

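```bash
python3 - <<'E'
from h import *
b=cam('scene');X=cloud(b[1],*b[2:])
# crop mapping: u=170+(px-450)*120/350, v=180+py*130/390
for px,py in((622,138),(715,165),(715,120),(620,100),(680,190),(625,150),(715,175),(650,160)):
    u=int(170+(px-450)*120/350);v=int(180+py/3);print(px,py,X[v,u].round(1),b[0][v,u])
o=manip.get_obs();print(o['position'],o['wrist_force'])
E
```

```text
622 138 [581.5  62.4  15.3] [79 55 41]
715 165 [505.7  52.6  13.5] [80 58 43]
715 120 [482.9  89.2  77.2] [144 141 126]
620 100 [553.8  95.7  73.7] [145 141 125]
680 190 [510.8  90.4  14.1] [65 36 20]
625 150 [570.9  69.7  12.8] [64 38 22]
715 175 [500.1  61.6  13.2] [66 37 22]
650 160 [547.4  73.2  15.5] [66 37 25]
[520.99290266  83.100871    26.6020022 ] [ 0.01409623 -0.03882853  0.72662909]
```

Emit:
servo_tool --pt "0.6 0 0 5 0" --pt "0.6 0 0 15 0" --pt "0.6 0 0 35 0" --pt "0.6 0 0 60 0" --pt "0.6 0 0 60 0"

```text
clock: 3.25
position: [521.5, 83.2, 88.3]
tcp_rot: [[-0.069, 0.998, 0.004], [0.998, 0.069, 0.0], [0.0, 0.004, -1.0]]
wrist_force: [-0.2, -0.1, -0.2]
width: 55.5
grasp_force: 0.0
```

```bash
python3 - <<'E'
from h import *
o=manip.get_obs();print(o['clock'],o['position'],o['wrist_force'])
b=cam('scene');X=cloud(b[1],*b[2:])
cv2.imwrite('pics/c2.png',cv2.resize(b[0][160:300,150:310],(800,600))[...,::-1][:, :])
h=cv2.cvtColor(b[0],cv2.COLOR_RGB2HSV)
m=(h[...,1]>100)&(h[...,0]<20)&(X[...,2]<25)&(X[...,2]>5)&(abs(X[...,0]-540)<110)&(abs(X[...,1]-50)<90)
r=cv2.minAreaRect(big(m));print(cv2.boxPoints(r)); q=X[m];print(np.percentile(q,[1,50,99],axis=0))
f=cv2.approxPolyDP(big(m),4,True)[:,0];print(np.c_[f,ray(f,13,*b[2:])].round(1))
E
```

```text
3.25 [521.48070562  83.22905292  88.30816481] [-0.23727706 -0.05917524 -0.2069337 ]
[[213.16982 236.90564]
 [220.49055 211.28299]
 [277.67926 227.62262]
 [270.35852 253.24527]]
[[479.48310751  12.87983049   9.33881181]
 [533.09974252  62.2791206   13.70030106]
 [593.27871356 102.9519655   15.46385283]]
[[214.  236.  585.7 106.   13. ]
 [262.  250.  475.3  94.1  13. ]
 [277.  228.  489.   10.   13. ]
 [232.  217.  598.3  24.4  13. ]]
```

View pics/c2.png

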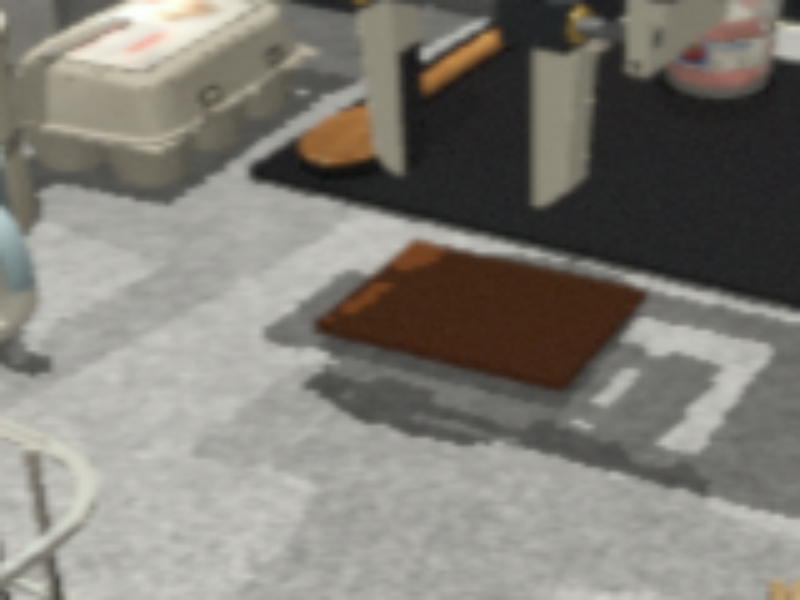

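The slab looks unmoved and undamaged, with corners matching the first fix within 6 mm. The fingers are clear above it. I'll check where the fingertips really are compared with the reported TCP.

```bash
python3 - <<'E'
from h import *
b=cam('scene');X=cloud(b[1],*b[2:]);o=manip.get_obs()
print(o['position'])
for px,py in((385,160),(390,150),(545,195),(545,180),(560,180)):
    u=int(150+px*.2);v=int(160+py*140/600);print(px,py,X[v,u].round(1),b[0][v,u])
# lowest finger points: points above z 35 around the tool
m=(X[...,2]>35)&(X[...,2]<110)&(abs(X[...,0]-521)<60)&(abs(X[...,1]-83)<60)
q=X[m];print(np.percentile(q,[0,2,50,98,100],axis=0).round(1))
l=q[q[:,2]<80];print(l[:,2].min(),np.percentile(l,[2,98],axis=0).round(1))
E
```

```text
[520.33477289  83.10535108  85.60150349]
385 160 [555.6  94.  108.6] [140 136 121]
390 150 [553.1  93.8 113.6] [144 140 124]
545 195 [485.   89.2 109.4] [143 139 122]
545 180 [485.3  88.8 115.5] [143 139 124]
560 180 [477.6  90.6 118.7] [145 141 125]
[[480.2  78.1 100.5]
 [481.5  78.2 101.4]
 [549.3  89.3 106.3]
 [559.4  94.3 109.5]
 [560.3  94.5 109.6]]Traceback (most recent call last):
  File "<stdin>", line 9, in <module>
    return umr_minimum(a, axis, None, out, keepdims, initial, where)
ValueError: zero-size array to reduction operation minimum which has no identity
```

```bash
python3 - <<'E'
from h import *
o=manip.get_obs();print(o['clock'],o['position'],o['qpos'])
w=cam('wrist');X=cloud(w[1],*w[2:]);print('wrist cam at',-w[3].T@w[4])
h=cv2.cvtColor(w[0],cv2.COLOR_RGB2HSV)
print('table z pct',np.percentile(X[...,2][w[1]>0],[1,5,25,50,75,95,99]).round(1))
m=(h[...,1]>90)&(h[...,0]<20)&(w[1]>0)
c=big(m);r=cv2.minAreaRect(c);print(cv2.boxPoints(r).round(),ray(cv2.boxPoints(r),13,*w[2:]).round(1));print(np.median(X[m],axis=0))
cv2.imwrite('pics/w1.png',w[0][...,::-1])
E
```

```text
3.35 [520.33477289  83.10535108  85.60150349] [ 1.09950333e-01 -1.52390511e-01  1.90230935e+00  2.49256953e-05
  1.39097017e+00  4.07936504e-02]
wrist cam at [515.27411636 155.7774619  263.92009512]
table z pct [-199.3   -2.3   -1.3   -0.3  196.4  217.4  221. ]
[[209. 184.]
 [330. 178.]
 [334. 262.]
 [213. 268.]] [[477.8  93.7  13. ]
 [590.2 107.   13. ]
 [606.7  20.6  13. ]
 [484.2   5.7  13. ]]
[523.72886489  75.078203    11.71442009]
```

View pics/w1.png

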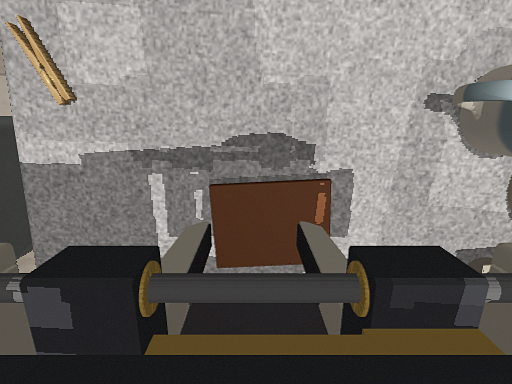

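The wrist view shows the slab at (209–334, 178–268), in the same world place as before. It also shows the two fingers, so I'll measure where their tips are.

```bash
python3 - <<'E'
from h import *
o=manip.get_obs();print(o['position'])
for n in('wrist','scene'):
    w=cam(n);X=cloud(w[1],*w[2:])
    m=(w[1]>0)&(X[...,2]>30)&(X[...,2]<135)&(abs(X[...,0]-521)<65)&(abs(X[...,1]-86)<40)
    q=X[m];print(n,len(q))
    for lo in range(30,135,10):
        s=q[(q[:,2]>=lo)&(q[:,2]<lo+10)]
        if len(s)>3:print(lo,len(s),np.percentile(s[:,0],[2,98]).round(),np.percentile(s[:,1],[2,98]).round())
E
```

```text
[520.04829714  83.05536793  84.94730644]
wrist 1949
90 66 [485. 554.] [74. 94.]
100 387 [479. 559.] [75. 95.]
110 504 [478. 561.] [75. 95.]
120 629 [478. 561.] [75. 95.]
130 363 [477. 562.] [76. 95.]
scene 321
90 7 [497. 555.] [81. 93.]
100 65 [478. 560.] [76. 95.]
110 93 [477. 561.] [75. 95.]
120 106 [477. 561.] [73. 95.]
130 50 [476. 560.] [74. 95.]
```

Both cameras put the tips about 15 mm above the reported TCP height, not 22 mm below it. x and y agree. I'll trust the cameras for height, so I'll shift beside the slab, come down to an expected tip height near 20 mm and check again.

Emit:
servo_tool --pt "0.6 8 25 0 0" --pt "0.6 15 46 0 0" --pt "0.6 15 46 -20 0" --pt "0.6 15 46 -50 0" --pt "0.6 15 46 -70 0" --pt "0.6 15 46 -80 0" --pt "0.6 15 46 -80 0" --pt "0.6 15 46 -80 0"

```text
clock: 4.5
position: [535.8, 129.1, 6.2]
tcp_rot: [[-0.069, 0.998, 0.001], [0.998, 0.069, 0.0], [0.0, 0.001, -1.0]]
wrist_force: [0.1, -0.3, 0.5]
width: 55.7
grasp_force: 0.0
```

```bash
cat > tips.py <<'E'
from h import *
import sys
def tips():
    o=manip.get_obs();p=o['position'];print(o['clock'],np.round(p,1),np.round(o['wrist_force'],2))
    for n in('scene','wrist'):
        w=cam(n);X=cloud(w[1],*w[2:]);h=cv2.cvtColor(w[0],cv2.COLOR_RGB2HSV)
        m=(w[1]>0)&(X[...,2]>p[2]-30)&(X[...,2]<p[2]+60)&(abs(X[...,0]-p[0])<60)&(abs(X[...,1]-p[1])<30)&(X[...,2]>4)&(h[...,1]<60)
        q=X[m]
        if len(q)>10: print(n,len(q),'zlow',np.sort(q[:,2])[[0,5,10]].round(1),'x',np.percentile(q[:,0],[2,98]).round(),'y',np.percentile(q[:,1],[2,98]).round())
        m=(h[...,1]>90)&(h[...,0]<20)&(w[1]>0)&(abs(X[...,0]-540)<110)&(abs(X[...,1]-20)<130)&(X[...,2]>-5)
        if m.sum()>50:
            q=X[m];print('  slab',m.sum(),np.percentile(q,[2,50,98],axis=0).round(1).tolist())
            f=cv2.boxPoints(cv2.minAreaRect(big(m)));print('  box@13',ray(f,13,*w[2:])[:,:2].round(0).tolist())
if __name__=='__main__': tips()
E
python3 tips.py
```

```text
4.5 [535.8 129.1   6.2] [ 0.09 -0.31  0.55]
scene 397 zlow [ 8.3 21.8 22.1] x [492. 577.] y [118. 141.]
  slab 865 [[479.9, 13.7, 9.1], [515.7, 65.8, 13.7], [590.1, 102.4, 15.3]]
  box@13 [[514.0, 103.0], [557.0, 16.0], [488.0, 7.0], [454.0, 93.0]]
wrist 2616 zlow [ 4.1 17.9 18.3] x [493. 577.] y [122. 141.]
  slab 5260 [[492.0, 43.5, 7.7], [540.4, 60.8, 11.8], [590.3, 146.7, 116.5]]
  box@13 [[487.0, 69.0], [594.0, 76.0], [598.0, 49.0], [486.0, 42.0]]
```

Emit:
servo_tool --pt "0.6 0 0 -5 0" --pt "0.6 0 0 -10 0" --pt "0.6 0 0 -13 0" --pt "0.6 0 0 -15 0" --pt "0.6 0 0 -15 0" --pt "0.6 0 0 -15 0"

```text
clock: 5.35
position: [535.3, 129.1, -9.6]
tcp_rot: [[-0.069, 0.998, 0.0], [0.998, 0.069, 0.0], [0.0, 0.0, -1.0]]
wrist_force: [0.5, -0.8, 0.3]
width: 56.1
grasp_force: 0.0
```

```bash
python3 tips.py
```

```text
5.35 [535.3 129.1  -9.6] [ 0.49 -0.78  0.3 ]
scene 393 zlow [5.1 6.5 7. ] x [492. 577.] y [119. 141.]
  slab 668 [[479.0, 13.8, 8.8], [506.0, 76.1, 13.6], [589.3, 104.6, 46.1]]
  box@13 [[545.0, 35.0], [491.0, 2.0], [449.0, 77.0], [497.0, 108.0]]
wrist 2597 zlow [4.1 4.2 4.2] x [493. 577.] y [123. 141.]
  slab 4514 [[494.5, 57.6, 10.7], [538.5, 71.3, 11.8], [584.9, 145.5, 99.5]]
  box@13 [[490.0, 81.0], [587.0, 88.0], [591.0, 64.0], [490.0, 57.0]]
```

The reported height of −9.6 with no force confirms the offset, so the tips are now 4–5 mm above the worktop. Next I push the slab towards the glass edge.

Emit:
servo_tool --pt "0.6 0.5 -8 0 0" --pt "0.6 1 -16 0 0" --pt "0.6 1.5 -21 0 0" --pt "0.6 2 -26 0 0" --pt "0.6 2 -31 0 0" --pt "0.6 2.5 -36 0 0" --pt "0.6 2.5 -40 0 0" --pt "0.6 3 -44 0 0" --pt "0.6 3 -44 0 0"

```text
clock: 6.58
position: [538.3, 84.8, -9.8]
tcp_rot: [[-0.069, 0.998, -0.0], [0.998, 0.069, -0.0], [-0.0, -0.0, -1.0]]
wrist_force: [-0.8, -0.5, 0.5]
width: 55.6
grasp_force: 0.0
```

```bash
python3 tips.py
```

```text
6.575 [538.3  84.8  -9.8] [-0.76 -0.55  0.51]
scene 358 zlow [4.9 6.1 7.4] x [494. 580.] y [75. 97.]
  slab 821 [[480.2, -13.9, 9.0], [527.0, 40.5, 13.7], [592.4, 106.4, 101.4]]
  box@13 [[499.0, 80.0], [542.0, -11.0], [485.0, -21.0], [449.0, 70.0]]
wrist 2610 zlow [4.  4.2 4.3] x [496. 580.] y [79. 97.]
  slab 7188 [[498.1, 14.4, 8.3], [541.9, 35.2, 11.8], [587.3, 114.8, 115.2]]
  box@13 [[493.0, 37.0], [590.0, 44.0], [594.0, 19.0], [493.0, 13.0]]
```

Emit:
servo_tool --pt "0.6 0.3 -4 0 0" --pt "0.6 0.4 -6 0 0" --pt "0.6 0.4 -6 0 0"

```text
clock: 7.05
position: [538.8, 79.4, -9.7]
tcp_rot: [[-0.069, 0.998, 0.0], [0.998, 0.069, 0.001], [0.001, 0.0, -1.0]]
wrist_force: [0.8, 4.8, -0.8]
width: 56.1
grasp_force: 2.3
```

Emit:
servo_tool --pt "0.6 0.1 -1 0 0" --pt "0.6 0.1 -2 0 0"

```text
clock: 7.3
position: [538.9, 79.2, -9.6]
tcp_rot: [[-0.069, 0.998, 0.0], [0.998, 0.069, 0.004], [0.004, 0.001, -1.0]]
wrist_force: [-0.4, 23.9, -0.7]
width: 55.8
grasp_force: 12.3
```

Emit:
servo_tool --pt "0.6 0.1 -1 0 0" --pt "0.6 0.1 -1 0 0"

```text
clock: 7.55
position: [538.8, 79.1, -9.6]
tcp_rot: [[-0.069, 0.998, 0.0], [0.998, 0.069, 0.006], [0.006, 0.001, -1.0]]
wrist_force: [-0.0, 27.6, 0.7]
width: 55.9
grasp_force: 14.1
```

Emit:
servo_tool --pt "0.6 -0.2 3 0 0" --pt "0.6 -0.2 5 -1 0" --pt "0.6 -0.2 5 -2.5 0" --pt "0.6 -0.2 5 -2.5 0" --pt "0.6 0 3 -2.5 0" --pt "0.6 0 1.8 -2.5 0" --pt "0.6 0 1.8 -2.5 0"

```text
clock: 8.43
position: [538.9, 79.3, -12.1]
tcp_rot: [[-0.069, 0.998, 0.0], [0.998, 0.069, 0.003], [0.003, 0.0, -1.0]]
wrist_force: [0.5, 15.3, -0.2]
width: 55.7
grasp_force: 7.4
```

Emit:
servo_tool --pt "0.6 0 0 1 0" --pt "0.6 0 0 2 0" --pt "0.6 0 0 3 0" --pt "0.6 0 0 4 0"

```text
clock: 8.93
position: [538.9, 79.1, -8.1]
tcp_rot: [[-0.069, 0.998, 0.0], [0.998, 0.069, 0.003], [0.003, 0.0, -1.0]]
wrist_force: [0.1, 13.2, -0.1]
width: 56.2
grasp_force: 6.3
```

```bash
python3 tips.py
```

```text
8.925 [538.9  79.1  -8.1] [ 0.12 13.18 -0.07]
scene 361 zlow [6.4 7.8 9. ] x [495. 580.] y [67. 91.]
  slab 785 [[481.4, -18.3, 10.9], [530.4, 34.1, 16.0], [592.8, 94.4, 99.7]]
  box@13 [[621.0, 1.0], [583.0, -22.0], [524.0, 67.0], [557.0, 88.0]]
wrist 2619 zlow [4.1 4.5 4.7] x [496. 580.] y [73. 91.]
  slab 7025 [[498.8, 8.2, 12.1], [542.4, 29.4, 14.1], [587.6, 108.7, 116.8]]
  box@13 [[493.0, 30.0], [592.0, 37.0], [595.0, 12.0], [493.0, 5.0]]
```

```bash
cat > tilt.py <<'E'
from h import *
def tilt(names=('scene','wrist')):
    o=manip.get_obs();p=np.array(o['position']);print(o['clock'],p.round(1),np.round(o['wrist_force'],1))
    for n in names:
        w=cam(n);X=cloud(w[1],*w[2:]);h=cv2.cvtColor(w[0],cv2.COLOR_RGB2HSV)
        m=(h[...,1]>90)&(h[...,0]<20)&(w[1]>0)&(abs(X[...,0]-540)<70)&(X[...,1]>-140)&(X[...,1]<p[1]-5)&(X[...,2]>-5)&(X[...,2]<95)
        m=cv2.erode(m.astype(np.uint8),np.ones((3,3)))>0
        q=X[m]
        if len(q)<30: print(n,'few',len(q));continue
        s=(q[:,0]-540)*.067-(q[:,1]+19)*.998   # distance beyond the glass edge (right = +)
        A=np.c_[s,q[:,0]-540,np.ones(len(q))];k=np.linalg.lstsq(A,q[:,2],rcond=None)[0];r=q[:,2]-A@k;g=abs(r)<4
        k=np.linalg.lstsq(A[g],q[g,2],rcond=None)[0]
        print(n,len(q),g.sum(),'tilt',np.degrees(np.arctan(-k[0])).round(1),'roll',np.degrees(np.arctan(k[1])).round(1),'s',np.percentile(s,[2,98]).round(1),'z',np.percentile(q[:,2],[2,50,98]).round(1),'x',np.percentile(q[:,0],[2,98]).round())
if __name__=='__main__': tilt()
E
python3 tilt.py
```

```text
9.025 [538.9  79.1  -8.1] [ 0.1 13.1 -0.5]
scene 519 519 tilt 2.6 roll -0.0 s [-87.7  -8.2] z [13.6 16.2 18.6] x [483. 588.]
wrist 5632 5628 tilt 2.2 roll 0.1 s [-88.5 -28.7] z [12.3 14.  16.5] x [500. 586.]
```

The slab is tilting cleanly (2.5°, no roll). I'll go on lifting along the arc.

Emit:
servo_tool --pt "0.6 0 0 2 0" --pt "0.6 0 0 4 0" --pt "0.6 0 0 6 0" --pt "0.6 0 0 8 0" --pt "0.6 0 0 10 0"

```text
clock: 9.75
position: [538.9, 78.3, 1.9]
tcp_rot: [[-0.069, 0.998, 0.0], [0.998, 0.069, 0.001], [0.001, 0.0, -1.0]]
wrist_force: [0.1, 4.9, -0.5]
width: 55.7
grasp_force: 2.4
```

```bash
python3 tilt.py
```

```text
9.75 [538.9  78.3   1.9] [ 0.1  4.9 -0.5]
scene 517 517 tilt 9.0 roll 0.1 s [-86.8  -6.8] z [14.5 21.7 27.9] x [483. 588.]
wrist 5582 5553 tilt 8.9 roll 0.1 s [-87.3 -20.3] z [14.8 18.4 26.2] x [499. 589.]
```

Emit:
servo_tool --pt "0.6 0 -0.6 2.5 0" --pt "0.6 0.1 -1.1 5 0" --pt "0.6 0.1 -1.7 7.5 0" --pt "0.6 0.2 -2.3 10 0" --pt "0.6 0.2 -3 13 0"

```text
clock: 10.48
position: [539.1, 75.4, 15.0]
tcp_rot: [[-0.069, 0.998, 0.0], [0.998, 0.069, 0.001], [0.001, 0.0, -1.0]]
wrist_force: [-0.0, 5.7, 1.2]
width: 55.9
grasp_force: 2.8
```

```bash
python3 tilt.py
```

```text
10.475 [539.1  75.4  15. ] [-0.   5.7  1.2]
scene 386 385 tilt 17.1 roll 0.3 s [-84.5  -8.7] z [16.7 30.9 40.6] x [482. 586.]
wrist 5675 5635 tilt 17.7 roll 0.1 s [-84.1  -3.4] z [12.8 21.4 39. ] x [496. 592.]
```

Emit:
servo_tool --pt "0.6 0 -0.8 3 0" --pt "0.6 0.1 -1.8 6 0" --pt "0.6 0.2 -3 9 0" --pt "0.6 0.3 -4.3 12 0" --pt "0.6 0.4 -5.9 15 0"

```text
clock: 11.2
position: [539.6, 69.2, 30.1]
tcp_rot: [[-0.069, 0.998, 0.0], [0.998, 0.069, 0.001], [0.001, 0.0, -1.0]]
wrist_force: [-1.1, 6.6, 2.1]
width: 55.6
grasp_force: 2.8
```

```bash
python3 tilt.py
```

```text
11.2 [539.6  69.2  30.1] [-1.1  6.6  2.1]
scene 203 187 tilt 25.9 roll 0.8 s [-78.4 -19.1] z [24.2 48.7 55.1] x [480. 579.]
wrist 3099 3011 tilt 28.4 roll 0.1 s [-77.7  -2.8] z [13.6 48.2 53.8] x [497. 592.]
```

Emit:
servo_tool --pt "0.6 0.1 -1.6 3 0" --pt "0.6 0.2 -3.4 6 0" --pt "0.6 0.4 -5.4 8.5 0" --pt "0.6 0.5 -7.4 11 0" --pt "0.6 0.6 -9.4 13 0"

```text
clock: 11.92
position: [540.3, 60.2, 43.5]
tcp_rot: [[-0.069, 0.998, 0.001], [0.998, 0.069, 0.002], [0.002, 0.001, -1.0]]
wrist_force: [-1.9, 10.1, 6.6]
width: 55.8
grasp_force: 5.3
```

```bash
python3 tilt.py
```

```text
11.925 [540.3  60.2  43.5] [-1.9 10.1  6.6]
scene 192 125 tilt 40.4 roll -1.6 s [-69.5 -22. ] z [23.2 56.2 66.7] x [482. 567.]
wrist 1816 1764 tilt 27.5 roll 0.3 s [-69.3 -50.9] z [54.2 63.1 66.6] x [513. 571.]
```

Emit:
servo_tool --pt "0.6 0.1 -1.5 3 0" --pt "0.6 0.2 -3.5 5.5 0" --pt "0.6 0.4 -5.5 8 0" --pt "0.6 0.5 -7.5 10 0" --pt "0.6 0.6 -9.5 11.5 0"

```text
clock: 12.65
position: [540.6, 49.8, 54.3]
tcp_rot: [[-0.069, 0.998, -0.0], [0.998, 0.069, -0.0], [-0.0, -0.0, -1.0]]
wrist_force: [0.2, 2.9, 1.4]
width: 55.8
grasp_force: 1.2
```

```bash
python3 tilt.py
```

```text
12.65 [540.6  49.8  54.3] [0.2 2.9 1.4]
scene 396 245 tilt 52.2 roll -3.8 s [-58.5 -15. ] z [21.9 53.3 76.9] x [482. 576.]
wrist 1985 1420 tilt 40.8 roll 0.4 s [-58.5 -32.6] z [52.2 73.3 77.5] x [513. 572.]
```

Near 50°. I'll stop raising now and push almost level, so the edge rides up the fingers.

Emit:
servo_tool --pt "0.6 0.1 -2 0 0" --pt "0.6 0.2 -4 0 0" --pt "0.6 0.4 -6 0 0" --pt "0.6 0.5 -8 0 0"

```text
clock: 13.25
position: [541.1, 41.9, 54.2]
tcp_rot: [[-0.069, 0.998, -0.0], [0.998, 0.069, -0.0], [-0.0, -0.0, -1.0]]
wrist_force: [-0.1, 2.0, 1.8]
width: 55.9
grasp_force: 1.0
```

```bash
python3 tilt.py; python3 - <<'E'
from h import *
b=cam('scene')
cv2.imwrite('pics/c3.png',cv2.resize(b[0][140:280,170:330],(800,600))[...,::-1])
E
```

```text
13.25 [541.1  41.9  54.2] [-0.1  2.   1.8]
scene 563 315 tilt 59.1 roll -3.7 s [-50.3 -14.5] z [21.2 51.4 83.1] x [483. 578.]
wrist 1679 657 tilt 33.3 roll -0.2 s [-50.1 -30.1] z [60.9 80.6 83.7] x [514. 571.]
```

View pics/c3.png

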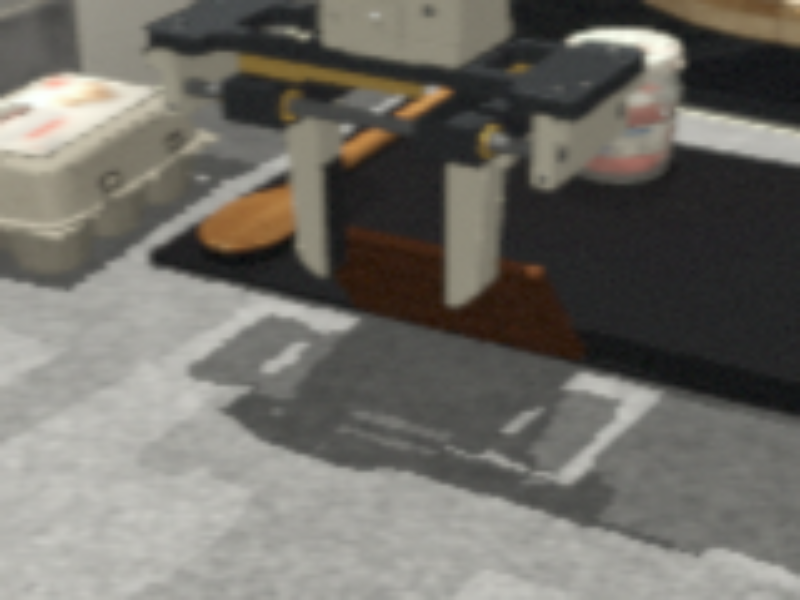

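The view shows the slab standing at about 60° against the glass edge. The fingertips overlap its top edge at (340–540, 235–270), clear of the spoon and jar. I'll go on pushing level.

Emit:
servo_tool --pt "0.6 0.2 -3 -0.5 0" --pt "0.6 0.4 -6 -1 0" --pt "0.6 0.6 -9 -1.5 0" --pt "0.6 0.8 -12 -2 0" --pt "0.6 1 -15 -2 0" --pt "0.6 1.2 -18 -2 0" --pt "0.6 1.4 -21 -2 0" --pt "0.6 1.6 -24 -2 0" --pt "0.6 1.8 -27 -2 0" --pt "0.6 2 -30 -2 0"

```text
clock: 14.65
position: [543.2, 11.9, 52.2]
tcp_rot: [[-0.069, 0.998, -0.0], [0.998, 0.069, -0.0], [-0.0, -0.0, -1.0]]
wrist_force: [-0.8, 0.3, 0.4]
width: 56.1
grasp_force: 0.1
```

```bash
python3 tilt.py
```

```text
14.65 [543.2  11.9  52.2] [-0.8  0.3  0.4]
scene 878 184 tilt 77.3 roll -6.4 s [-19.9  -4.3] z [17.5 48.  89.4] x [486. 585.]
wrist 3076 683 tilt 79.1 roll -0.8 s [-20.1  -8.4] z [24.3 67.4 86. ] x [515. 573.]
```

Emit:
servo_tool --pt "0.6 0.2 -3 0 0" --pt "0.6 0.4 -6 0 0" --pt "0.6 0.6 -9 0 0" --pt "0.6 0.8 -12 0 0" --pt "0.6 1 -15 0 0" --pt "0.6 1.2 -18 0 0" --pt "0.6 1.4 -21 0 0" --pt "0.6 1.6 -24 0 0" --pt "0.6 1.8 -27 0 0" --pt "0.6 1.8 -27 0 0" --pt "0.6 1.8 -27 0 0"

```text
clock: 16.12
position: [545.0, -14.9, 52.2]
tcp_rot: [[-0.069, 0.998, -0.0], [0.998, 0.069, 0.0], [0.0, -0.0, -1.0]]
wrist_force: [-0.6, -0.0, 0.5]
width: 55.8
grasp_force: 0.0
```

```bash
python3 tilt.py
```

```text
16.125 [545.  -14.9  52.2] [-0.6 -0.   0.5]
scene 754 671 tilt -3.3 roll 1.4 s [ 8.2 81.9] z [13.6 20.3 23.3] x [490. 593.]
wrist 5095 4766 tilt 0.3 roll 0.4 s [ 8.5 93.6] z [12.7 18.2 21.3] x [505. 592.]
```

The slab has gone over and lies flat, squares up. Next I back off, lower the tips to just above glass height and look at where it lies.

Emit:
servo_tool --pt "0.6 -0.6 15 5 0" --pt "0.6 -1.5 35 0 0" --pt "0.6 -2 45 0 0" --pt "0.6 -2 45 -20 0" --pt "0.6 -2 45 -40 0" --pt "0.6 -2 45 -50 0" --pt "0.6 -2 45 -55 0" --pt "0.6 -2 45 -55 0"

```text
clock: 17.23
position: [543.0, 29.9, -2.9]
tcp_rot: [[-0.069, 0.998, -0.0], [0.998, 0.069, 0.0], [0.0, -0.0, -1.0]]
wrist_force: [0.5, -0.3, 0.2]
width: 55.8
grasp_force: 0.0
```

```bash
cat > fin.py <<'E'
from h import *
o=manip.get_obs();print(o['clock'],np.round(o['position'],1))
for n in('top','scene','wrist'):
    w=cam(n);X=cloud(w[1],*w[2:]);h=cv2.cvtColor(w[0],cv2.COLOR_RGB2HSV)
    m=(h[...,1]>60)&(h[...,0]<20)&(abs(X[...,0]-540)<90)&(X[...,1]>-160)&(X[...,1]<20)&(X[...,2]>5)&(X[...,2]<40)
    if m.sum()<30: print(n,'few');continue
    f=cv2.boxPoints(cv2.minAreaRect(big(m)));P=ray(f,16 if n!='top' else 20,*w[2:])
    q=X[m]
    for nm,Q in(('box',P),('cloud',q)):
        s=(Q[:,0]-540)*.067-(Q[:,1]+19)*.998;print(n,nm,'s',np.percentile(s,[0,1,99,100]).round(1),'x',np.percentile(Q[:,0],[1,99]).round(1),'z',np.percentile(Q[:,2],[5,50,95]).round(1), 'corners s' ,s.round(1).tolist() if len(s)==4 else '')
    cv2.imwrite('pics/f_%s_%d.png'%(n,o['clock']*10),w[0][...,::-1])
E
python3 fin.py
```

```text
17.225 [543.   29.9  -2.9]
top box s [ 16.1  16.1 100.8 100.9] x [484.7 608.8] z [20. 20. 20.] corners s [16.7, 100.9, 98.6, 16.1]
top cloud s [16.1 18.7 98.2 99.8] x [487.5 606.8] z [10.1 19.8 24.2] corners s 
scene box s [-12.5 -11.6 108.7 109.8] x [456.8 559.8] z [16. 16. 16.] corners s [75.1, 109.8, 18.8, -12.5]
scene cloud s [  5.1   7.2 108.7 112.1] x [486.9 602.8] z [ 9.4 17.4 22.8] corners s 
wrist box s [ 2.4  2.4 24.6 24.6] x [496.9 599.8] z [16. 16. 16.] corners s [2.4, 2.4, 24.5, 24.6]
wrist cloud s [ 5.7  7.7 24.2 26.8] x [500.1 596.7] z [ 9.3 14.5 20. ] corners s
```

It already lies inside the edge, by about 3–8 mm. I'll push it about 10 mm further in to be safe.

Emit:
servo_tool --pt "0.6 0.5 -12 1 0" --pt "0.6 1 -24 1 0" --pt "0.6 1.5 -34 1 0" --pt "0.6 2 -41 1 0" --pt "0.6 2.5 -45 1 0" --pt "0.6 3 -49 1 0" --pt "0.6 3 -53 1 0" --pt "0.6 3.5 -57 1 0" --pt "0.6 3.5 -57 1 0"

```text
clock: 18.5
position: [546.5, -27.2, -1.8]
tcp_rot: [[-0.069, 0.998, -0.0], [0.998, 0.069, -0.0], [-0.0, -0.0, -1.0]]
wrist_force: [-0.6, -0.2, -0.7]
width: 55.9
grasp_force: 0.0
```

Emit:
servo_tool --pt "0.6 -0.5 8 0 0" --pt "0.6 -1 25 0 0" --pt "0.6 -2 50 20 0" --pt "0.6 -2 70 70 0" --pt "0.6 -2 80 130 0" --pt "0.6 -30 120 190 0" --pt "0.6 -70 120 250 0" --pt "0.6 -100 120 250 0" --pt "0.6 -150 120 250 0" --pt "0.6 -150 120 250 0" --pt "0.6 -150 120 250 0"

```text
clock: 19.88
position: [396.5, 93.7, 248.3]
tcp_rot: [[-0.07, 0.998, 0.001], [0.998, 0.07, 0.0], [0.0, 0.001, -1.0]]
wrist_force: [1.0, -0.5, -0.3]
width: 55.9
grasp_force: 0.0
```

```bash
python3 fin.py; ls pics; python3 - <<'E'
from h import *
w=cam('top');cv2.imwrite('pics/ft.png',cv2.resize(w[0][110:290,130:360],(800,600))[...,::-1])
E
```

```text
19.875 [396.5  93.7 248.3]
top box s [ 15.3  15.3 109.8 109.9] x [484.4 609.8] z [20. 20. 20.] corners s [15.3, 109.9, 108.2, 15.6]
top cloud s [ 15.3  16.5 107.6 109.6] x [489.3 607.1] z [10.  19.3 24.2] corners s 
scene box s [  8.7   8.7 116.7 116.9] x [459.6 647.4] z [16. 16. 16.] corners s [8.7, 116.9, 109.1, 9.2]
scene cloud s [ 16.   17.2 121.3 123.7] x [487.8 609.1] z [ 9.7 19.5 23. ] corners s 
wrist box s [15.2 15.2 26.2 26.2] x [549.5 561. ] z [16. 16. 16.] corners s [15.3, 15.2, 26.1, 26.2]
wrist cloud s [17.9 17.9 55.4 55.8] x [487.1 561.3] z [10.3 13.8 15.4] corners s 
c1.png
c2.png
c3.png
f_scene_172.png
f_scene_198.png
f_top_172.png
f_top_198.png
f_wrist_172.png
f_wrist_198.png
s0.png
t0.png
t0c.png
w1.png
```

View pics/ft.png

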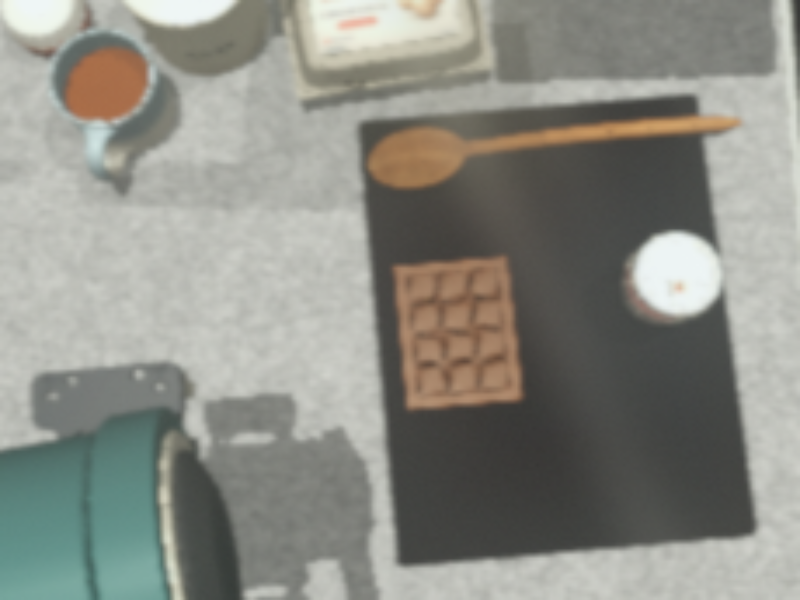

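The picture shows the slab squares up at (393–522, 257–410), wholly on the glass and about 15 mm inside its left edge. The spoon, jar and mug haven't moved, and the arm is clear.

```bash
python3 -c "
from plant import manip
print(manip.hand_in())"
```

```text
the job is handed in; nothing more can be done
None
```

The slab was tipped over the board's left edge and now lies squares up, wholly on the glass about 15 mm in; the mug, jar and spoon look unmoved in the last picture, and the job is handed in (no verdict came back).

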